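Shim the short foot of the wafer-plate rest

ROBOT

A 7-joint arm with a two-finger parallel gripper is mounted at the origin on the work surface. World frame = base frame: x ahead of the robot, y to its left, z up, the work surface at z = 0. Lengths are in m, angles in rad, forces in N, time in s.
With the tool pointing down it reaches from about 0.425 to 0.875 m from the base axis. Payload 4.7 kg.
Tool frame: the origin (TCP) lies at the very end of the fingers, on their centre line; the grasp point (between the pads) lies 19 mm behind it; z points along the fingers, y is the direction in which the jaws open and shut (so a half turn about z gives the same grasp; the last joint's range is limited). The gripper opens to 87 mm and grips with 3 to 60 N. Pads are 19 mm wide; open, the fingers measure 117 mm over their backs; the gripper's body (75 mm by 190 mm) begins 51 mm behind the grasp point.
Start: joints at [1.279, 0.321, -0.07, 1.45, 0.023, 1.371, -0.057], TCP at [0.196, -0.62, 0.202] pointing down, gripper open.
Joint ranges: [-2.86, 2.86], [-0.3, 2.09], [-1.38, 1.24], [0.06, 2.45], [-1.56, 4.7], [0.09, 2.05], [-2.69, 2.69]. Speed limits (rad/s): [2.57, 2.57, 3.14, 3.14, 3.14, 3.14, 3.14].

INTERFACE

Orientations are given as a 3x3 rotation matrix whose columns are the frame's x, y, z axes.
In Python, from station import move_pose, move_l, goto_joints, gripper_open, grasp, sleep, solve_ik, state, grab_frame, Unreachable, close_job, find_in, pinpoint gives the robot as it stands. Calls block until the motion is done:
- move_pose(position, orientation): joint-space move of the TCP to a pose.
- move_l(position, max_speed=0.15, ori=None, f_stop=None): straight line of the TCP; ori=None keeps the orientation; max_speed is the mean speed in m/s. With f_stop (N) it stops when the force on the tool has changed by that much, and returns True; else False.
- goto_joints(angles): joint-space move.
- gripper_open() and grasp(): open the fingers fully, or close them until they stop; the grip force is fixed at half the most.
- sleep(seconds).
- solve_ik(position, orientation): joint angles nearest the present ones, or None.
- state(): the state.
- grab_frame(name): name is "scene" or "top" or "wrist"; returns a dict with "color" (420x560x3 uint8, blue, green, red), "fovy" (degrees; the focal length in pixels is half the picture's height over the tangent of half this angle, whatever the lens; pixels are square), "cx", "cy" (the principal point, pixels), "rvec" (rotation vector, rad) and "tvec" (3), from world to camera coordinates, as OpenCV has them. Camera axes: x right, y down, z forward; pixel columns grow to the right and rows downward; lengths in m; the calibration is good to about 2 mm. A picture is of the moment at which its call begins. There is no depth.
A pose or a line that the arm cannot do raises Unreachable and nothing moves.
- close_job(): hands the job in, once; it reports no verdict.
Trained networks look in the newest picture that a camera, given by its name, has taken for a name from the list of things; names that differ only in an ending like _2 or _b are one class to them, and where a whole thing is asked for, a point or a joint stands for the part that bears it (a point fixed in the world has none). Each returns a list of dicts, best first, with "score" (0 to 1); they miss things now and then, are a little off and sometimes report something else, mostly with a low value. They report only what shows in the picture. A call takes as long as a camera call. They do not tell look-alikes from the thing itself.
- find_in(camera, label): "position" ([row, column] in pixels, amid what is visible of it).
- pinpoint(camera, label): "position" ([row, column] in pixels: a listed point, or the origin of a listed thing).
The state is a dict: "time_s": time; "joints": joint angles; "qd": joint speeds; "joint_efforts": joint torques, N m; "position": TCP position; "eef_rot": TCP orientation; "ft_force": force on the tool from outside, world axes, zero at the start; "torque": the same for the moment, N m; "grip_width": finger opening in m.
Only numpy, scipy, OpenCV 4.12 (cv2) and the standard library are available. Lean on these libraries where they do the work, as an engineer would, in place of code of your own. Each camera call takes 0.05 s, during which the arm holds its last target.

TASK

The three-footed rest for the baking plate has one short foot. Choose from the three loose aluminium spacer discs the two that together make up the missing height, and stack them flat and centred on the short foot, in either order, so that the top of the stack is level with the two tall posts. Leave the spacer you do not need on the table, clear of the rest.

Things in the scene. Friction and masses are not known exactly. Their poses are not given: they have to be found in the camera images.
- seat (a point): Centre of the flat top of the short foot of the plate rest: a steel foot 72 mm in diameter whose top is 30 mm above the table. The rest is a low three-cornered steel frame (bars 10 mm high) fixed to the table. Its other two feet are steel posts 40 mm in diameter whose tops are 72 mm above the table, that is 42 mm above the short foot; in this point's frame the posts' axes stand at x = +70 and -70 mm, y = +121 mm. z is up. The frame may be turned about z.
- spacer_thin: Round turned bare-aluminium spacer disc, 50 mm in diameter and 12 mm thick, solid, with a small dark centre mark on top; about 65 g. It lies flat on the table. Origin: centre of its underside; z up through its thickness.
- spacer_middle: Round turned bare-aluminium spacer disc, 50 mm in diameter and 20 mm thick, solid, with a small dark centre mark on top; about 105 g. It lies flat on the table. Origin: centre of its underside; z up through its thickness.
- spacer_thick: Round turned bare-aluminium spacer disc, 50 mm in diameter and 30 mm thick, solid, with a small dark centre mark on top; about 160 g. It lies flat on the table. Origin: centre of its underside; z up through its thickness.
Things that resemble listed ones, but are neither listed nor needed, are in the scene too. Leave any orange, pink or turquoise look-alike of the spacer_thin alone.

How it is judged:
At the end, for the whole second after the job is handed in: The 12 and 30 mm spacers lie stacked on the short foot, either order, each at its proper height within 3 mm (top level with the posts), within 15 mm of the foot's axis, flat within 8.6 degrees, at rest; the 20 mm spacer is low on the table (below 40 mm), over 70 mm from that axis (horizontal distance between each of spacer_thin, spacer_thick and seat below 0.015 m and angle between each of spacer_thin, spacer_thick's own z axis and vertical below 0.15 rad and linear speed of each of spacer_thin, spacer_thick below 0.02 m/s and ((z of spacer_thin in the frame of seat between -0.003 and 0.003 m and z of spacer_thick in the frame of seat between 0.009 and 0.015 m) or (z of spacer_thick in the frame of seat between -0.003 and 0.003 m and z of spacer_thin in the frame of seat between 0.027 and 0.033 m)) and horizontal distance between spacer_middle and seat above 0.07 m and height (world z) of spacer_middle below 0.04 m); the robot touches nothing.
It also fails if it takes over 61 s, if anything falls off the work surface, if the arm or the gripper's body presses on something with over 40 N, if the wrist force passes 120 N, or if a joint passes its speed limit or range.

## Working session

There is one attempt and no reset: what is moved stays moved. The work goes in short steps, each a Python script; the robot and the scene stay as the last script left them, time stands still between calls to the robot, and variables do not carry over. Pictures are saved under pics/ and viewed, and the job is handed in when it is done.

```bash
ls; mkdir -p pics; cat > h.py <<'E'
import numpy as np, cv2
from station import *
def K(f):
    h=f["color"].shape[0]; fl=h/2/np.tan(np.radians(f["fovy"])/2)
    return np.array([[fl,0,f["cx"]],[0,fl,f["cy"]],[0,0,1]])
def P(f):
    R=cv2.Rodrigues(np.array(f["rvec"],float))[0]
    return K(f)@np.hstack([R,np.array(f["tvec"],float).reshape(3,1)])
def onplane(f,rc,z):
    R=cv2.Rodrigues(np.array(f["rvec"],float))[0]; t=np.array(f["tvec"],float).ravel()
    d=R.T@np.linalg.inv(K(f))@np.array([rc[1],rc[0],1.]); c=-R.T@t
    return c+d*(z-c[2])/d[2]
def tri(fs,rcs):
    A=[]
    for f,rc in zip(fs,rcs):
        p=P(f); A+= [rc[1]*p[2]-p[0], rc[0]*p[2]-p[1]]
    v=np.linalg.svd(np.array(A))[2][-1]; return v[:3]/v[3]
def proj(f,X):
    q=P(f)@np.append(X,1); return np.array([q[1],q[0]])/q[2]
E
python3 - <<'E'
from h import *
np.set_printoptions(precision=4,suppress=True)
for c in ["scene","top","wrist"]:
    f=grab_frame(c); cv2.imwrite(f"pics/a_{c}.png",f["color"])
    R=cv2.Rodrigues(np.array(f["rvec"],float))[0]; print(c,f["fovy"],f["cx"],f["cy"],-R.T@np.array(f["tvec"]).ravel())
    for l in ["seat","spacer_thin","spacer_middle","spacer_thick"]:
        for n,fn in (("find",find_in),("pin",pinpoint)):
            print(l,n,[(np.round(d["position"],1).tolist(),round(d["score"],2)) for d in fn(c,l)])
print(state()["time_s"])
E
```

```text
pics
scene 52.60610704055015 276.90119618059276 207.18527919512172 [ 0.8307 -0.4286  0.7278]
seat find [([146.5, 359.2], 0.91)]
seat pin [([163.8, 360.6], 0.61)]
spacer_thin find [([303.4, 198.3], 0.98), ([231.4, 296.1], 0.77), ([182.9, 221.1], 0.72), ([320.9, 261.8], 0.65), ([193.2, 175.9], 0.62)]
spacer_thin pin [([185.4, 223.3], 0.84), ([302.5, 201.0], 0.76), ([321.3, 260.6], 0.75), ([191.7, 179.1], 0.74), ([230.8, 296.9], 0.57)]
spacer_middle find [([206.0, 258.6], 0.93)]
spacer_middle pin [([301.3, 205.4], 0.67), ([208.6, 257.7], 0.65)]
spacer_thick find [([283.1, 303.4], 0.91)]
spacer_thick pin [([285.7, 301.5], 0.84)]
top 56.973535998418996 282.898208486588 204.54985152718456 [ 0.4275 -0.0894  0.767 ]
seat find [([180.2, 118.2], 0.75)]
seat pin [([171.5, 171.9], 0.75)]
spacer_thin find [([164.6, 277.7], 0.91), ([283.9, 337.3], 0.87), ([169.9, 397.1], 0.84), ([122.5, 366.4], 0.58)]
spacer_thin pin [([284.2, 337.6], 0.95), ([122.6, 365.2], 0.84), ([265.8, 292.4], 0.81), ([167.7, 280.2], 0.77), ([168.6, 393.8], 0.69)]
spacer_middle find [([213.5, 287.9], 0.93)]
spacer_middle pin [([214.9, 285.7], 0.66)]
spacer_thick find [([119.4, 318.2], 0.71), ([209.9, 285.0], 0.46)]
spacer_thick pin [([123.6, 316.9], 0.65), ([213.1, 285.7], 0.37)]
wrist 69.14797011829623 277.4488820755349 206.8102566466248 [ 0.2576 -0.5995  0.3853]
seat find []
seat pin []
spacer_thin find []
spacer_thin pin []
spacer_middle find []
spacer_middle pin []
spacer_thick find []
spacer_thick pin []
1.35
```

View pics/a_scene.png

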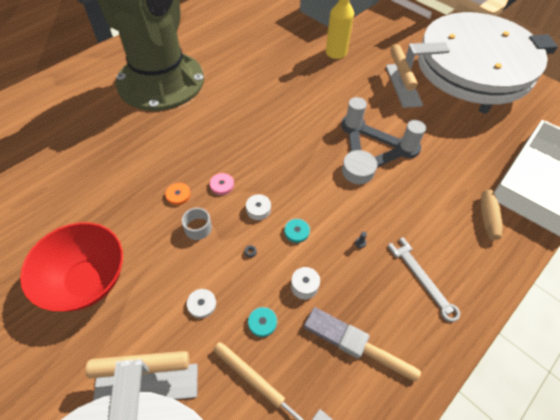

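View pics/a_top.png

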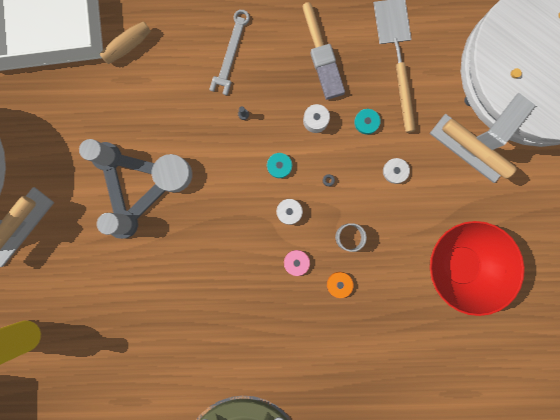

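```bash
python3 - <<'E'
import cv2
a=cv2.imread("pics/a_scene.png")[160:340,150:330]; b=cv2.imread("pics/a_top.png")[95:310,250:420]
cv2.imwrite("pics/crop1.png",cv2.hconcat([cv2.resize(a,(400,400),interpolation=2),cv2.resize(b,(316,400),interpolation=2)]))
E
```

```text
(no output)
```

View pics/crop1.png

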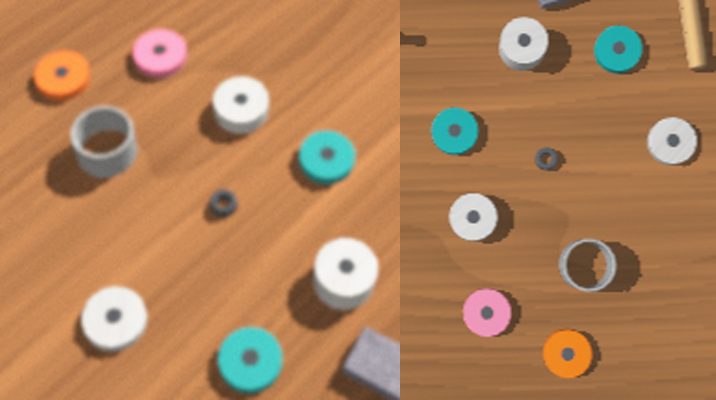

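The scene view shows three bare-aluminium discs: thin at (303,201), middle at (207,258) and thick at (283,305). In the top view they are at (170,397), (212,289) and (118,317).

These could be mistaken for them, by scene pixel:
- turquoise discs at (231,297) and (322,262)
- pink disc at (184,222)
- orange disc at (193,178)
- grey ring at (223,197)
- small nut at (251,251)

The short foot is at (160,360) in scene and (172,171) in top. I'm choosing the bare-aluminium thin and thick discs, and will confirm them by triangulating the height of their centre marks.

```bash
cat > meas.py <<'E'
from h import *
np.set_printoptions(precision=4,suppress=True)
def mark(img,rc,r=6):
    g=cv2.cvtColor(img,cv2.COLOR_BGR2GRAY).astype(float)
    for _ in range(3):
        r0,c0=int(round(rc[0])),int(round(rc[1])); rr,cc=np.mgrid[r0-r:r0+r+1,c0-r:c0+r+1]
        w=np.clip(170-g[r0-r:r0+r+1,c0-r:c0+r+1],0,None); rc=((rr*w).sum()/w.sum(),(cc*w).sum()/w.sum())
    return rc
E
python3 - <<'E'
from meas import *
S=grab_frame("scene");T=grab_frame("top")
for n,a,b in [("thin",(302,201),(170,397)),("mid",(205,258),(212,289)),("thick",(280,305),(118,317)),("turq",(230,297),(165,279))]:
    a=mark(S["color"],a);b=mark(T["color"],b); X=tri([S,T],[a,b])
    print(n,np.array(a),np.array(b),X,np.linalg.norm(X[:2]),"resid",proj(S,X)-a,proj(T,X)-b)
# feet tops by ellipses
def show(f,box,k,name):
    r0,r1,c0,c1=box; cv2.imwrite(name,cv2.resize(f["color"][r0:r1,c0:c1],None,fx=k,fy=k,interpolation=2))
show(S,(90,190,335,435),5,"pics/feetS.png"); show(T,(130,245,75,195),5,"pics/feetT.png")
E
```

```text
thin [301.6329 200.5909] [169.9975 396.5951] [ 0.5427 -0.3124  0.0108] 0.6261968183761689 resid [-0.0003  0.1334] [0.0882 0.1145]
mid [204.0763 257.9468] [211.1696 289.0594] [ 0.4666 -0.0985  0.0183] 0.47689268067374724 resid [-0.0012  0.015 ] [0.0119 0.0148]
thick [279.3699 305.3854] [116.1245 316.4416] [ 0.6495 -0.1564  0.0285] 0.6680400290921457 resid [-0.0139  0.1055] [0.0748 0.0909]
turq [228.7846 296.8411] [164.8747 279.008 ] [ 0.5591 -0.081   0.0097] 0.5649745916596924 resid [-0.001   0.0075] [0.0058 0.007 ]
```

View pics/feetS.png

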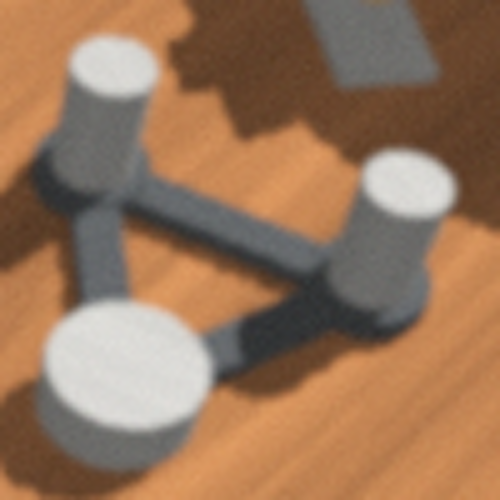

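View pics/feetT.png

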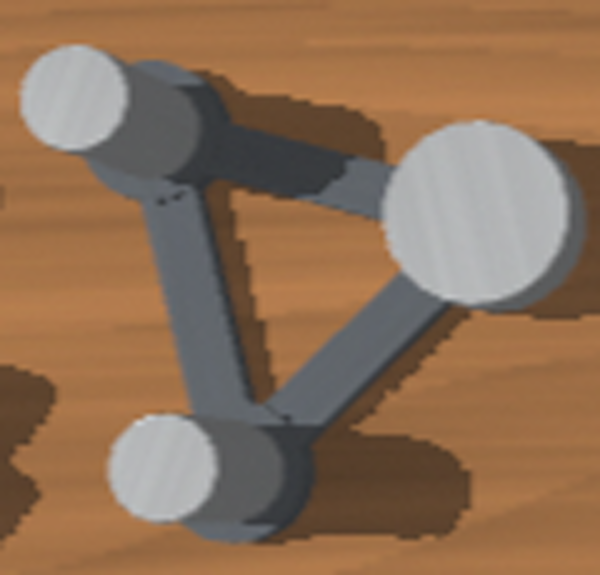

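Mark heights come out at 10.8, 18.3 and 28.5 mm. They match 12, 20 and 30 mm with a bias of about −1.5 mm, so the identities hold. Next is the foot.

```bash
python3 - <<'E'
from meas import *
S=grab_frame("scene");T=grab_frame("top")
def ell(f,rc,r,thr):
    g=cv2.cvtColor(f["color"],cv2.COLOR_BGR2GRAY); hs=cv2.cvtColor(f["color"],cv2.COLOR_BGR2HSV)
    m=((g>thr)&(hs[...,1]<60)).astype(np.uint8); M=np.zeros_like(m); cv2.circle(M,(int(rc[1]),int(rc[0])),r,1,-1); m&=M
    cs=cv2.findContours(m,cv2.RETR_EXTERNAL,cv2.CHAIN_APPROX_NONE)[0]; c=max(cs,key=cv2.contourArea)
    e=cv2.fitEllipse(cv2.convexHull(c)); return np.array([e[0][1],e[0][0]]),np.array(e[1])
X={}
for n,a,b,ra in [("seat",(163,360),(172,170),22),("pA",(103,357),(149,89),14),("pB",(126,416),(223,107),14)]:
    a,ea=ell(S,a,ra,185);b,eb=ell(T,b,ra,155);X[n]=tri([S,T],[a,b]);print(n,a,ea,b,eb,X[n],proj(S,X[n])-a)
d=lambda p,q:np.linalg.norm(X[p][:2]-X[q][:2])
print(d("seat","pA"),d("seat","pB"),d("pA","pB"),"exp .1398 .1398 .140")
np.set_printoptions(precision=3,suppress=True)
s=state();print(s["eef_rot"],s["grip_width"],s["time_s"])
R=np.array([[1,0,0],[0,-1,0],[0,0,-1.]])
for RR in (R,R@np.diag([-1,-1,1])):
  for p in [(0.6495,-.1564,.008),(0.5427,-.3124,.003),X["seat"]+[0,0,.01],X["seat"]+[0,0,.15]]:
    print(solve_ik(p,RR))
E
```

```text
seat [162.4741 360.1124] [24.2167 32.5939] [172.0303 169.4571] [35.3371 36.4197] [0.5474 0.1305 0.0265] [-0.0263  0.1128]
pA [102.5982 357.6903] [10.8257 16.7627] [149.048   89.0119] [20.0332 20.9007] [0.5321 0.159  0.1943] [-10.9332  21.4776]
pB [126.4681 416.3212] [11.1586 17.3414] [223.121  106.6953] [20.8369 21.0414] [ 0.5141  0.3195 -0.0247] [  0.9437 -22.8499]
0.03234209668129312 0.1918771157304386 0.16149216718478257 exp .1398 .1398 .140
[[ 0.954  0.301 -0.   ]
 [ 0.301 -0.954 -0.   ]
 [-0.     0.    -1.   ]] 0.087156147039841 1.55
[ 0.552  0.555 -0.471  1.586  0.276  1.067 -1.563]
[ 0.73   0.456 -0.31   1.708  0.16   1.003 -1.208]
[ 0.498  0.437 -0.931  1.829  0.397  1.075 -2.153]
[ 0.616  0.301 -1.055  1.68   0.27   1.319 -2.059]
[ 0.686  0.603 -0.66   1.581  0.401  1.097  1.497]
[ 0.966  0.515 -0.614  1.699  0.336  1.035  1.81 ]
[ 0.539  0.463 -0.989  1.828  0.435  1.087  0.96 ]
[ 0.636  0.312 -1.084  1.679  0.284  1.322  1.072]
```

The two posts were paired the wrong way round between the views. I'll swap them, re-check, and then pick the thick disc.

```bash
python3 - <<'E'
from meas import *
S=grab_frame("scene");T=grab_frame("top")
A=tri([S,T],[(102.6,357.7),(223.1,106.7)]);B=tri([S,T],[(126.47,416.3),(149.05,89.0)]);s=np.array([0.5474,.1305,.0265])
print(A,B,[np.linalg.norm((p-q)[:2]) for p,q in((A,s),(B,s),(A,B))])
print(onplane(S,(162.47,360.1),.03),onplane(T,(172.03,169.46),.03))
u=(B-A)[:2]/np.linalg.norm((B-A)[:2]); m=(A+B)[:2]/2
print("seat from posts",m+.121*np.array([u[1],-u[0]]),m-.121*np.array([u[1],-u[0]]))
R=np.array([[1,0,0],[0,-1,0],[0,0,-1.]])
p=np.array([.6495,-.1564,0])
move_pose(p+[0,0,.10],R)
print(state()["position"],state()["time_s"])
print(move_l(p+[0,0,.009],max_speed=.08,f_stop=8)); grasp()
s=state();print(s["position"],s["grip_width"],s["time_s"],s["ft_force"])
f=grab_frame("wrist");cv2.imwrite("pics/g1.png",f["color"]);f=grab_frame("top");cv2.imwrite("pics/g1t.png",f["color"])
E
```

```text
[0.4505 0.2317 0.0696] [0.5867 0.2654 0.0684] [np.float64(0.1400602199654041), np.float64(0.1405210845629562), np.float64(0.1403108264933981)]
[0.5487 0.1275 0.03  ] [0.5471 0.1297 0.03  ]
seat from posts [0.5477 0.1311] [0.4895 0.366 ]
[ 0.6492 -0.1581  0.1001] 3.9917
False
[ 0.6537 -0.1491  0.0145] 0.018360283071685524 6.4833 [-3.2792 10.5933 20.5194]
```

View pics/g1.png

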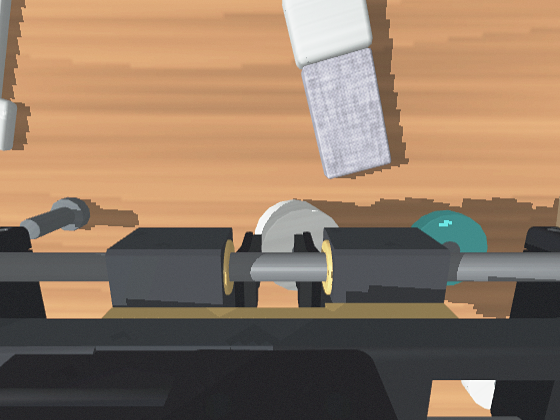

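View pics/g1t.png

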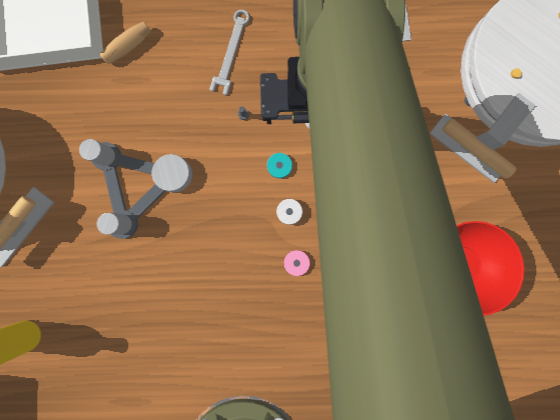

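```bash
python3 - <<'E'
from meas import *
s=state();print(s["position"],s["grip_width"],s["eef_rot"],s["ft_force"],s["joints"])
f=grab_frame("scene");cv2.imwrite("pics/g1s.png",cv2.resize(f["color"][180:380,180:420],None,fx=3,fy=3,interpolation=2))
E
```

```text
[ 0.6537 -0.1491  0.0145] 0.0183378730056815 [[ 1.      0.0044  0.0073]
 [ 0.0044 -1.      0.0061]
 [ 0.0073 -0.0061 -1.    ]] [-3.8899 10.3096 21.0345] [ 0.5555  0.5508 -0.4863  1.5815  0.2742  1.0722 -1.5663]
```

View pics/g1s.png

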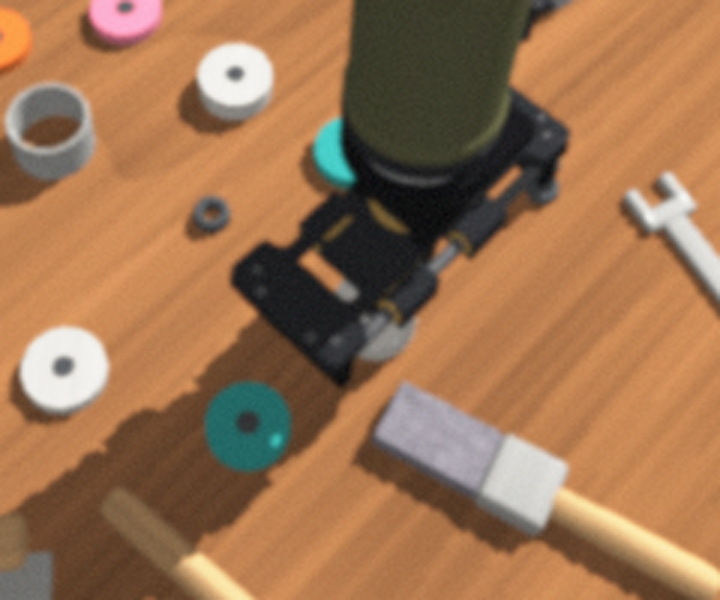

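The grip width is 18 mm where it should be 50, and the fingers are pushed up, so this grasp failed. I'll open, back off upward and look.

```bash
python3 - <<'E'
from meas import *
gripper_open(); s=state();print(s["position"],s["grip_width"],s["ft_force"],s["time_s"])
move_l([.6495,-.1564,.12],max_speed=.15)
s=state();print(s["position"],s["grip_width"],s["ft_force"],s["time_s"])
f=grab_frame("wrist");cv2.imwrite("pics/g2.png",f["color"])
for l in ["spacer_thick","spacer_thin"]: print([(np.round(d["position"],1).tolist(),round(d["score"],2)) for d in pinpoint("wrist",l)])
print("tcp in wrist",proj(f,s["position"]),proj(f,[.6495,-.1564,.03]))
f=grab_frame("scene");cv2.imwrite("pics/g2s.png",cv2.resize(f["color"][180:380,180:420],None,fx=3,fy=3,interpolation=2))
E
```

```text
[ 0.6493 -0.1564  0.0088] 0.0870403270133512 [-0.116   0.7943 -0.429 ] 7.9333
[ 0.6487 -0.1564  0.1189] 0.08709813549033041 [ 0.0066 -0.1548 -0.7477] 8.825
[([195.1, 278.0], 0.66)]
[([278.7, 210.0], 0.93), ([200.9, 379.9], 0.72)]
tcp in wrist [236.7031 278.2651] [203.1482 278.0369]
```

View pics/g2.png

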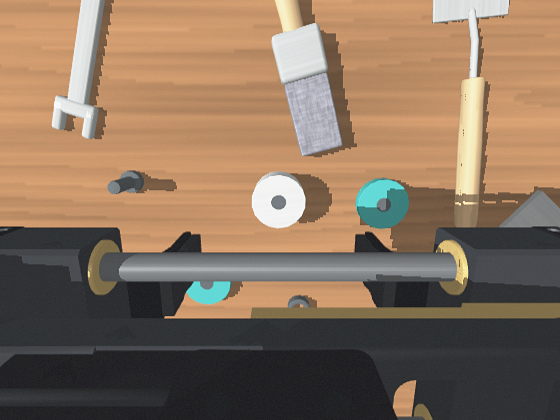

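View pics/g2s.png

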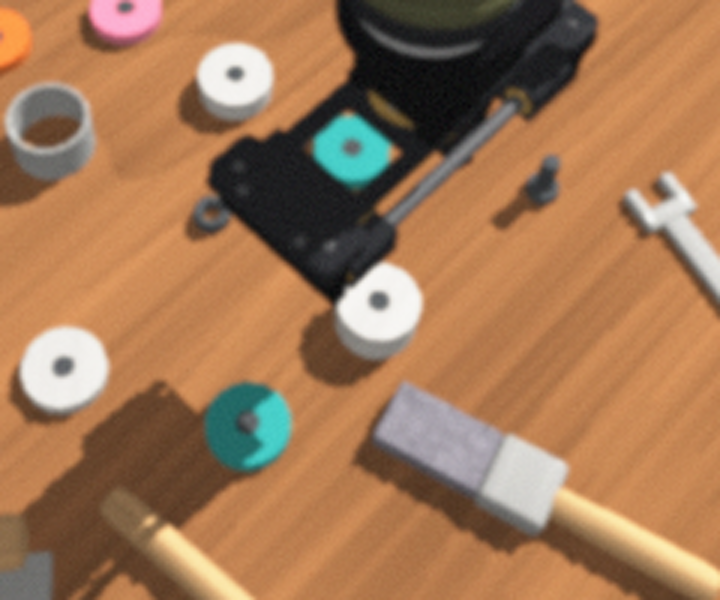

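```bash
python3 - <<'E'
import cv2
a=cv2.imread("pics/g1.png")[180:320,180:400]; b=cv2.imread("pics/g2.png")[150:320,140:420]
cv2.imwrite("pics/z.png",cv2.vconcat([cv2.resize(a,(480,300),interpolation=2),cv2.resize(b,(480,290),interpolation=2)]))
E
```

```text
(no output)
```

View pics/z.png

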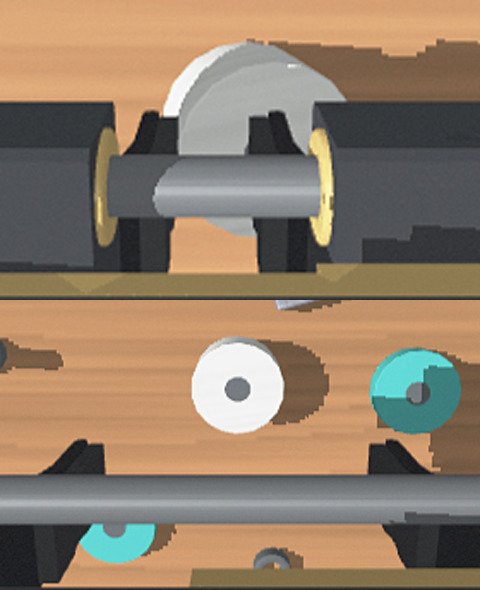

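```bash
python3 - <<'E'
from meas import *
S=grab_frame("scene");W=grab_frame("wrist")
a=mark(S["color"],(280,306));b=mark(W["color"],(202,278));X=tri([S,W],[a,b]);print(X,proj(S,X)-a,onplane(W,b,.03),onplane(S,a,.03))
E
```

```text
[ 0.6503 -0.1564  0.0282] [-0.0162 -0.0177] [ 0.6507 -0.1564  0.03  ] [ 0.6508 -0.1571  0.03  ]
```

The disc stayed put (mark at 0.6505, −0.1565, 0.028). The grasp point was at z≈28 mm, right at the disc's top edge, so the pads probably rode over the rim. I'll find the table by touch with the fingers open around the disc, then grasp much lower.

```bash
python3 - <<'E'
from meas import *
p=np.array([.6506,-.1566,0])
move_l(p+[0,0,.015],max_speed=.15)
print(move_l(p+[0,0,-.004],max_speed=.03,f_stop=3)); s=state();print(s["position"],s["ft_force"])
move_l([p[0],p[1],max(s["position"][2],-.001)+.003],max_speed=.03); print(state()["position"])
grasp();s=state();print(s["position"],s["grip_width"],s["ft_force"],s["time_s"])
f=grab_frame("wrist");cv2.imwrite("pics/g3.png",f["color"])
E
```

```text
False
[ 0.6507 -0.1566 -0.0039] [-0.2207 -0.2557  0.5291]
[ 0.651  -0.1566  0.0027]
[ 0.6506 -0.1566  0.002 ] 0.04853296272488146 [ 1.0295  0.5249 -0.9319] 11.8417
```

View pics/g3.png

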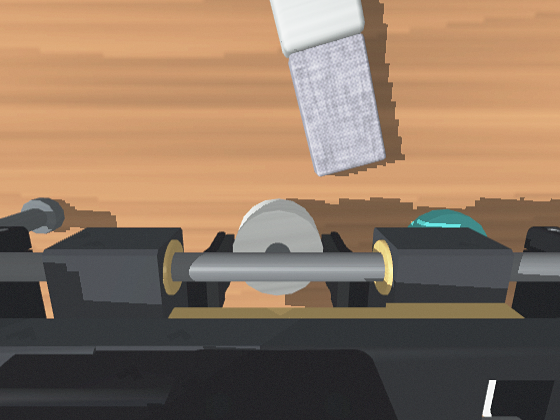

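The fingers met no table even with TCP z at −4 mm, so the real tips sit roughly 15 mm above the reported TCP. That also explains the first failure. The grip is now 48.5 mm wide around the disc, so I'll lift, check it and place it.

```bash
python3 - <<'E'
from meas import *
R=np.array([[1,0,0],[0,-1,0],[0,0,-1.]])
move_l([.6506,-.1566,.13],max_speed=.15)
s=state();print(s["grip_width"],s["ft_force"],s["time_s"])
f=grab_frame("wrist");cv2.imwrite("pics/g4.png",f["color"])
if s["grip_width"]>.045:
    move_pose([.5477,.130,.13],R); s=state();print(s["position"],s["grip_width"],s["ft_force"],s["time_s"])
    f=grab_frame("top");cv2.imwrite("pics/g4t.png",f["color"]);f=grab_frame("scene");cv2.imwrite("pics/g4s.png",f["color"])
E
```

```text
0.048689036414896046 [-0.6171 -0.1609 -1.202 ] 12.8917
[0.5487 0.1279 0.1299] 0.04863127986922073 [-0.5846 -0.1471 -0.7553] 14.1083
```

View pics/g4.png

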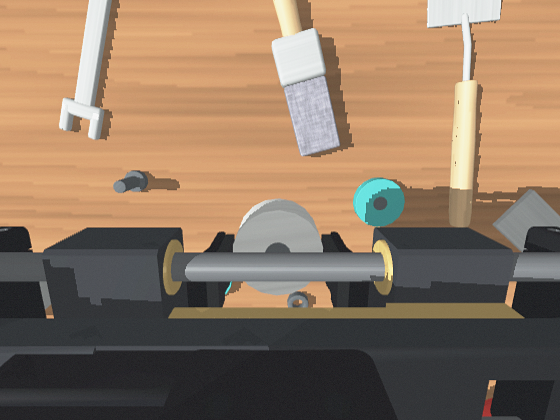

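View pics/g4s.png

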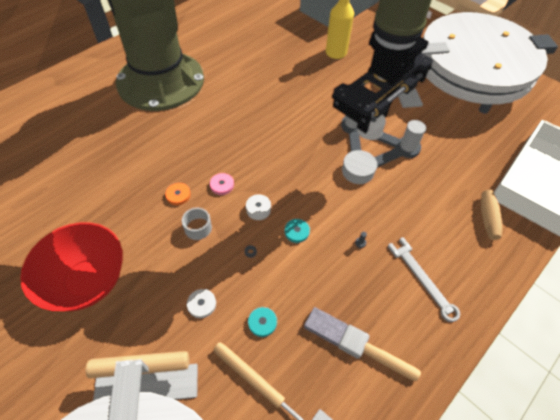

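The disc is held level and lifted. Next I place it with a force stop; contact is expected at TCP z≈0.032.

```bash
python3 - <<'E'
from meas import *
p=np.array([.5477,.130,0])
move_l(p+[0,0,.04],max_speed=.12); s=state();print(s["position"],s["ft_force"])
print(move_l(p+[0,0,.029],max_speed=.02,f_stop=4)); s=state();print(s["position"],s["ft_force"],s["grip_width"])
gripper_open(); print(state()["position"])
move_l(p+[0,0,.14],max_speed=.15); print(state()["time_s"])
R=np.array([[1,0,0],[0,-1,0],[0,0,-1.]])
q=np.array([.5430,-.3124,0]); move_pose(q+[0,0,.06],R)
s=state();print(s["position"],s["time_s"])
S=grab_frame("scene");T=grab_frame("top");W=grab_frame("wrist")
for n,f in(("S",S),("T",T),("W",W)): cv2.imwrite(f"pics/h_{n}.png",f["color"])
print(proj(S,[.5477,.13,.06]),proj(T,[.5477,.13,.06]),proj(W,[.543,-.3124,.012]))
E
```

```text
[0.5484 0.1303 0.0407] [ 0.1605  0.535  -1.4308]
True
[0.548  0.1299 0.0319] [-0.5849 -0.0984  4.7627] 0.048882559986159556
[0.547  0.1297 0.0308]
17.3583
[ 0.5442 -0.3103  0.0604] 19.0083
[152.2705 363.0177] [169.2004 164.4674] [217.553  280.5096]
```

View pics/h_S.png

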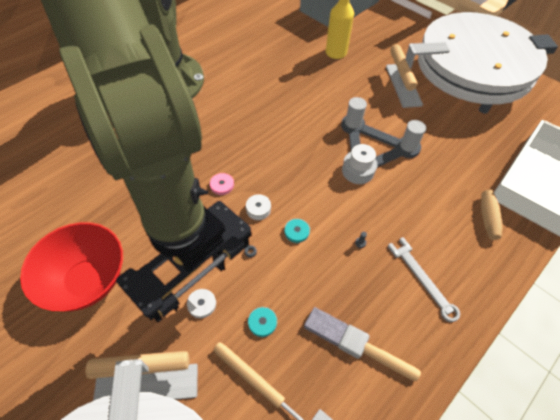

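View pics/h_T.png

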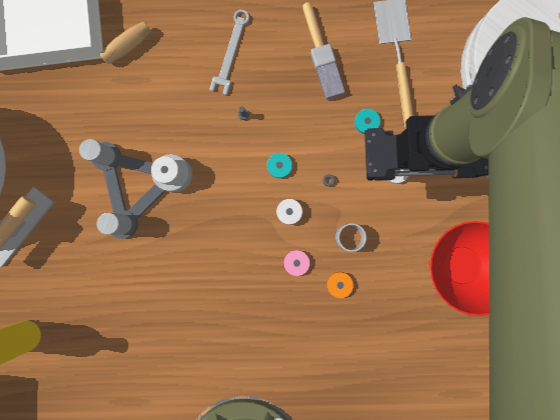

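View pics/h_W.png

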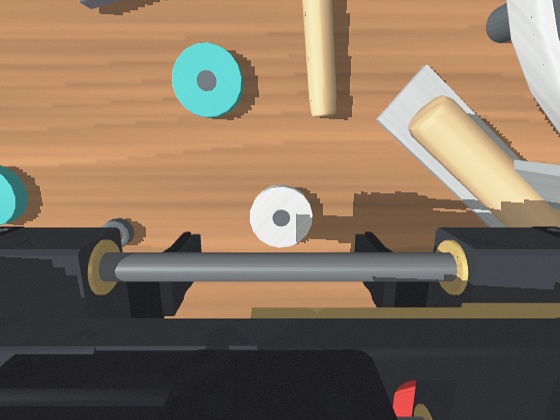

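The thick disc sits on the foot. Its mark at scene (153,363) matches the predicted (152,363). In the wrist view the thin disc's mark is at (218,281), also as predicted. Now I'll find the table by touch around the thin disc.

```bash
python3 - <<'E'
from meas import *
q=np.array([.5430,-.3124,0])
move_l(q+[0,0,.005],max_speed=.08)
hit=move_l(q+[0,0,-.022],max_speed=.02,f_stop=3); sleep(.1); s=state();print(hit,s["position"],s["ft_force"],s["time_s"])
f=grab_frame("wrist");cv2.imwrite("pics/i1.png",f["color"])
E
```

```text
True [ 0.5429 -0.3123 -0.0198] [-0.9981 -0.0057  5.6579] 21.225
```

View pics/i1.png

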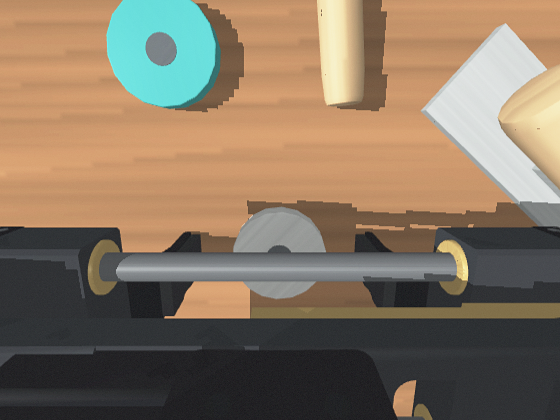

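The tips touch the table at TCP z = −0.0198, so they are about 19 mm above the reported TCP. I'll raise 2 mm, grasp and lift.

```bash
python3 - <<'E'
from meas import *
q=np.array([.5430,-.3124,0])
move_l(q+[0,0,-.017],max_speed=.02); sleep(.1); print(state()["position"],state()["ft_force"])
grasp(); s=state();print(s["position"],s["grip_width"],s["ft_force"],s["time_s"])
if s["grip_width"]>.045:
    move_l(q+[0,0,.15],max_speed=.15); s=state();print(s["grip_width"],s["ft_force"],s["time_s"])
f=grab_frame("wrist");cv2.imwrite("pics/i2.png",f["color"])
E
```

```text
[ 0.5427 -0.3122 -0.0173] [ 0.4177 -0.4977 -0.0108]
[ 0.543  -0.3125 -0.017 ] 0.049088655813426404 [ 0.1267 -0.1274 -0.5659] 22.45
0.04891354806087139 [-0.4975  0.0603  0.1268] 23.7167
```

View pics/i2.png

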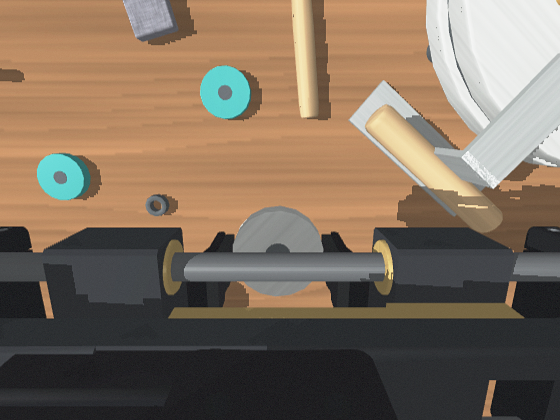

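The thin disc is held level. In this view it looks as centred as the thick one did. Now I place it on the stack; contact is expected at TCP z≈0.043.

```bash
python3 - <<'E'
from meas import *
R=np.array([[1,0,0],[0,-1,0],[0,0,-1.]])
S=grab_frame("scene");a=mark(S["color"],(153,363),5);d=onplane(S,a,.06);print("thick now",d)
p=np.array([.5477,.130,0])
move_pose(p+[0,0,.14],R); sleep(.1)
move_l(p+[0,0,.051],max_speed=.12); s=state();print(s["position"],s["ft_force"],s["grip_width"])
hit=move_l(p+[0,0,.039],max_speed=.02,f_stop=4); s=state();print(hit,s["position"],s["ft_force"],s["grip_width"])
if hit or s["position"][2]<.045:
    gripper_open(); move_l(p+[0,0,.15],max_speed=.12); 
    move_pose([.60,-.15,.25],R); sleep(.2); print(state()["time_s"])
S=grab_frame("scene");T=grab_frame("top")
cv2.imwrite("pics/j_S.png",cv2.resize(S["color"][80:220,270:450],None,fx=4,fy=4,interpolation=2));cv2.imwrite("pics/j_T.png",T["color"])
print(proj(S,[.5477,.13,.072]),proj(T,[.5477,.13,.072]))
E
```

```text
thick now [0.5488 0.1295 0.06  ]
[0.5483 0.1303 0.0517] [ 1.3347 -0.6977 -0.4018] 0.04894104587060734
True [0.548  0.1299 0.0428] [-0.4836  0.2132  4.935 ] 0.04926074558870871
30.2167
[148.3908 364.0809] [168.138  162.4151]
```

View pics/j_S.png

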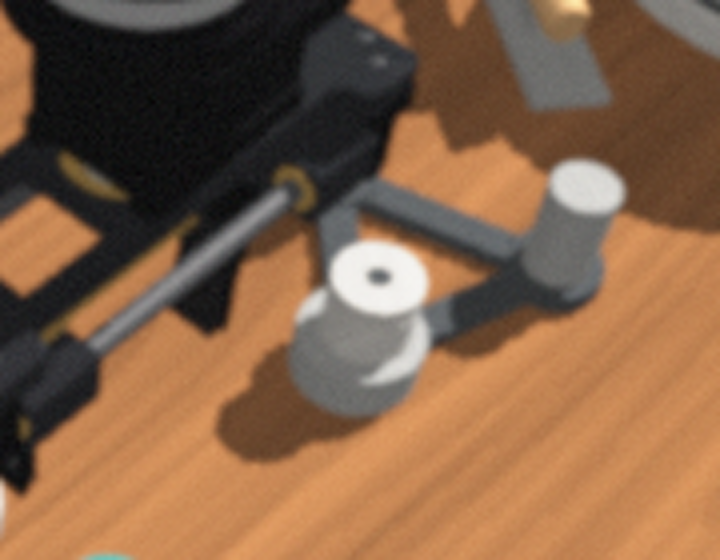

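View pics/j_T.png

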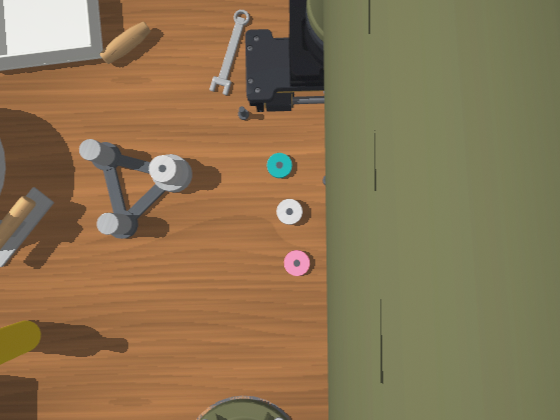

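The stack is on the foot. I'll triangulate the top mark, confirm the middle disc hasn't moved, and hand in.

```bash
python3 - <<'E'
from meas import *
S=grab_frame("scene");T=grab_frame("top")
for a,b in [((148.5,364.5),(168,162.4)),((205,258),(211,289))]:
    try:
        a=mark(S["color"],a,4);b=mark(T["color"],b,4);X=tri([S,T],[a,b]);print(np.array(a),np.array(b),X,proj(S,X)-a)
    except Exception as e: print(e)
s=state();print(s["position"],s["ft_force"],s["grip_width"],s["time_s"])
if abs(s["position"][2]-.25)<.02: close_job()
E
```

```text
[148.7298 364.3002] [168.0264 161.9709] [0.548  0.1311 0.0704] [-0.0239  0.0981]
[204.0879 257.9222] [211.1607 289.0602] [ 0.4666 -0.0985  0.0183] [-0.0023  0.0286]
[ 0.6    -0.1494  0.25  ] [0.8651 0.719  0.38  ] 0.0869283133098803 30.4167
the job is handed in; nothing more can be done
```

The 30 mm spacer is on the short foot with the 12 mm spacer on top of it. The job was handed in at 30.4 s of the 61 s allowed; no verdict is reported.

**Last checks**
- **Stack:** the top mark measures (0.548, 0.131, 0.070). That is about 1 mm from the foot's axis. The height fits 72 mm once the roughly −1.5 mm bias seen in all the height measurements is allowed for. Both discs made contact within about 0.5 mm of the expected height, and the stack looks flat in the scene picture.
- **20 mm spacer:** it has not moved, and lies about 0.24 m from the foot on the table.
- **Arm:** it was clear of everything, with the gripper open at 0.25 m.

**What failed or disagreed**
- **First grasp:** the first grasp of the thick disc failed, because the fingers rode over its rim (18 mm opening, about 20 N upward). The disc ended within about 1 mm of where it started.
- **Finger length:** touching the table showed the fingertips about 19 mm above the reported TCP. I regrasped lower, by touch, and both discs then held at about 49 mm opening.
- **Foot height:** the first measurement of the foot's top gave 26.5 mm instead of 30 mm. Its position agreed with the one worked out from the posts to within 1 mm.

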